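# Refill the sharpener tote and tilt it to its marked corner

## Task

Pick up the blue scoop by its grip and tip its three pencil sharpeners into the pink tote with the other two, then stand the empty scoop back on the counter, let go of it and leave it there. Then take the tote by its grip, lift it well clear of the counter and tilt it so that all five sharpeners slide down and bunch together in the corner marked yellow, none strung out far along a side, and finish still holding it like that, tilted and still, in the air. Do not knock or shift the pencil cup, the alarm clock or the notebooks.

Things in the scene. Friction and masses are not known exactly. Their poses are not given: they have to be found in the camera images.
- tote: Open pink plastic tote with dotted sides, 140 (x) x 180 (y) x 50 mm high, walls and floor 4 mm, 0.2 kg (varies), loose on the counter. Origin: centre of its underside. Its grip tab stands on the middle of the -x side, which roughly faces the robot (yaw up to about 35 degrees). The corner at +x, +y (far from the grip, on the left seen from the grip) is marked yellow inside and out. Sharpeners can lie anywhere inside, also near the grip.
- tote_grip (a point): Centre of the part of the tote's dark pink grip tab that stands above the rim; the tab is 16 mm thick (x), 50 mm wide (y), and rises from 32 to 84 mm above the tote's underside; it lies just outside the rim line, its centre plane 74 mm to -x of the tote's origin. This point is 68 mm above the underside. Axes as the tote. Pinch it across its 16 mm from above, with a firm grip.
- tote_corner (a point): Inner corner of the tote on its floor in the yellow-marked corner, 66 mm +x, 86 mm +y, 4 mm up from the tote's origin. Axes as the tote.
- scoop: Blue plastic scoop, 110 (x) x 80 (y) x 30 mm high, walls and floor 3 mm, 0.12 kg (varies), loose on the counter. Origin: centre of its underside. It is open at the front (+x), where the last 30 mm of the floor ramps up by 7 mm; the grip tab is at the rear (-x). As it stands, its front roughly faces away from the robot (yaw up to about 35 degrees). Scoop and tote stand side by side, either one on the left.
- scoop_grip (a point): Centre of the part of the scoop's grip tab that stands above the rim; the tab is 16 mm thick (x), 40 mm wide (y), and 62 mm high from the counter, its centre plane 62 mm to -x of the scoop's origin. This point is 46 mm above the underside. Axes as the scoop. Pinch it across its 16 mm from above.
- scoop_lip (a point): Middle of the scoop's open front edge, 55 mm to +x of its origin and 9 mm above its underside. Axes as the scoop.
- pencil_cup: Bystander: grey cup with pencils, 72 mm across, 160 mm high overall, on the far side of the counter beyond the work. Origin: centre of its underside. Not to be moved.
- clock: Bystander: small pink twin-bell alarm clock, 84 mm wide, 107 mm high, far right. Origin: centre of its underside. Not to be moved.
- notebooks: Bystander: stack of four notebooks, 148 (x) x 105 (y) x 36 mm high, far left. Origin: centre of its underside. Not to be moved.
- sharp0_mid (a point): Centre of the red pencil sharpener, a slick hard plastic block 24 x 18 x 13 mm, 12 g, lying in the scoop at the start; it starts to slide in the tote or scoop at about 8 to 11 degrees of tilt, and needs about twice that to slide on along a wall.
- sharp1_mid (a point): Centre of the green pencil sharpener, a slick hard plastic block 24 x 18 x 13 mm, 12 g, lying in the scoop at the start; it starts to slide in the tote or scoop at about 8 to 11 degrees of tilt, and needs about twice that to slide on along a wall.
- sharp2_mid (a point): Centre of the orange pencil sharpener, a slick hard plastic block 24 x 18 x 13 mm, 12 g, lying in the scoop at the start; it starts to slide in the tote or scoop at about 8 to 11 degrees of tilt, and needs about twice that to slide on along a wall.
- sharp3_mid (a point): Centre of the purple pencil sharpener, a slick hard plastic block 24 x 18 x 13 mm, 12 g, lying in the tote at the start; it starts to slide in the tote or scoop at about 8 to 11 degrees of tilt, and needs about twice that to slide on along a wall.
- sharp4_mid (a point): Centre of the teal pencil sharpener, a slick hard plastic block 24 x 18 x 13 mm, 12 g, lying in the tote at the start; it starts to slide in the tote or scoop at about 8 to 11 degrees of tilt, and needs about twice that to slide on along a wall.

How it is judged:
By the outcome, as a careful person would: the job done as asked, in the order asked, and still so for the second after the job is handed in, while the arm keeps its last pose, push and grip.
It also fails if it takes over 72 s, if anything falls off the work surface, if the arm or the gripper's body presses on something with over 40 N, if the wrist force passes 120 N, or if a joint passes its speed limit or range.

## Robot

A 6-joint arm with a two-finger parallel gripper is mounted at the origin on the work surface. World frame = base frame: x ahead of the robot, y to its left, z up, the work surface at z = 0. Lengths are in m, angles in rad, forces in N, time in s.
With the tool pointing down it reaches from about 0.375 to 0.9 m from the base axis. Payload 3.1 kg.
Tool frame: the origin (TCP) lies at the very end of the fingers, on their centre line; the grasp point (between the pads) lies 19 mm behind it (grip_depth is the distance from the TCP to the grasp point, in m); z points along the fingers, y is the line along which they close (so a half turn about z gives the same grasp; the last joint's range is limited). The gripper opens to 85 mm and grips with 20 to 120 N. Pads are 22 mm wide; open, the fingers measure 114 mm over their backs; the gripper's body (76 mm by 85 mm) begins 54 mm behind the grasp point. The pads swing forward as they close: fully open they stand 13 mm farther back than shut.
Start: joints at [-1.429, 0.527, 1.433, -0, 1.181, -0.178], TCP at [0.197, -0.593, 0.231] pointing down, gripper open.
Joint ranges: [-3.08, 3.08], [-0.75, 2.2], [0.22, 2.44], [-1.43, 4.57], [0, 2.65], [-2.85, 2.85]. Speed limits (rad/s): [2.79, 2.79, 3.14, 3.14, 3.14, 3.14].

## Interface

Orientations are given as a unit quaternion [x, y, z, w].
In Python, from station import * gives the robot as it stands.
- The arm moves only by the tool apply_moves, never from a script. Its argument "plan" is a list of rows, each a list of 7 numbers: the shift along the tool's x, y, z in m, then the turn, a rotation vector about the tool's x, y, z in rad, then the gripper command: -1 is fully open, 1 is shut, values between are in proportion. In form: [[dx, dy, dz, wx, wy, wz, jaw], ...]. A call has 1 to 8 rows; each row shifts and turns the commanded pose from where the row before left it, along the tool's axes as they then stand; what a row does not reach is not made up. A row lasts 1/8 s, in which the tool goes at most 62.5 mm and 10.7 degrees, less where a joint would pass 70% of its speed; a pose out of reach is approached as far as the arm can. A call is refused whole if a number of a shift passes 0.0625 or a number of a turn 0.188, either way. A call with a gripper value outside its range is refused whole. The fingers move at their own pace and stop on an object; "force" is the grip in N (left out, the last holds). Time passes only in rows, so rows that do not move let the fingers close. It gives the time, the measured TCP pose, the force, the opening and the grip force at its end, in the units of the state.
- sense(): the state, without advancing time (a new reading comes with each control period).
- snapshot(name): name is "scene" or "top" or "wrist"; returns the picture (480x640x3 uint8, red, green, blue); there is no depth.
- calibration(name): a dict with "camera_matrix" (3x3 intrinsics, pixels), "k1" (the pictures are not rectified: a ray, as slopes to the right and down, at radius r is drawn at 1 + k1 r^2 times it, then the intrinsics apply), "R" (3x3) and "t" (3): a world point X has camera coordinates R X + t; the wrist camera has in their place "mount" (4x4, takes a point from camera to tool coordinates, whose origin is the TCP and whose axes are the flange's). Camera axes: x right, y down, z forward; pixel columns grow to the right and rows downward; lengths in m; the calibration is good to about 2 mm. A picture is of the moment at which its call begins: read the wrist's pose just before it. calibration takes no time and is no camera call.
- sign_off(): hands the job in; it is judged then, once.
The state is a dict: "t": time; "q": joint angles; "qd": joint speeds; "tau": joint torques, N m; "tcp_pos": TCP position; "tool_rot": TCP orientation; "force": force on the tool from outside, world axes, zero at the start; "ft_torque": the same for the moment, N m; "finger_gap": opening from 0.0 (shut) to 1.0 (fully open); "gripper_force": force on a finger pad.
Only numpy, scipy, OpenCV 4.12 (cv2) and the standard library are available. Lean on these libraries where they do the work, as an engineer would, in place of code of your own. Each camera call takes 0.05 s, during which the arm holds its last target. There are 200 camera calls.

## Working session

There is one attempt and no reset: what is moved stays moved. The work goes in short steps, Python scripts to look and compute and a tool call to move; the robot and the scene stay as the last step left them, time stands still between calls to the robot, and variables do not carry over. Pictures are saved under pics/ and viewed, at most 10 in all, crops included, and the job is handed in when it is done.

Besides the shell and the picture viewer there is one more tool, called after "Emit:" as name([rows], argument=value, ...), one row to a line, values as JSON. apply_moves: Moves the arm, as the interface text tells. Its arguments: {"type":"object","properties":{"plan":{"type":"array"},"force":{"type":"number"}},"required":["plan"]}

```bash
mkdir -p pics; ls; python3 - <<'E'
from station import *
import cv2,numpy as np
np.set_printoptions(precision=4,suppress=True)
s=sense();print(s)
for n in("top","scene"):
    im=snapshot(n);cv2.imwrite(f"pics/{n}0.png",im[:,:,::-1]);print(calibration(n))
print(calibration("wrist"))
E
```

```text
pics
{'t': 0.0, 'q': array([-1.4285,  0.5284,  1.4339,  0.    ,  1.1814, -0.1785]), 'qd': array([ 0.0012, -0.0006,  0.0003,  0.0006,  0.0006, -0.0002]), 'tau': array([  0.0015, -44.2347, -17.8023,  -0.0002,   0.0084,  -0.    ]), 'tcp_pos': array([ 0.197 , -0.5924,  0.2304]), 'tool_rot': array([ 0.9872,  0.1597,  0.    , -0.0011]), 'force': array([-0.0226,  0.2849, -0.9496]), 'ft_torque': array([ 0.0122,  0.0105, -0.0091]), 'gripper_force': 0.0, 'finger_gap': 1.0015249255020113}
{'camera_matrix': array([[548.1897,   0.    , 321.3452],
       [  0.    , 548.1897, 234.4658],
       [  0.    ,   0.    ,   1.    ]]), 'k1': 0.055009902806158736, 'R': array([[ 0.0177, -0.9998, -0.0067],
       [-0.9905, -0.0166, -0.1362],
       [ 0.136 ,  0.009 , -0.9907]]), 't': array([0.0136, 0.618 , 1.1525])}
{'camera_matrix': array([[502.2184,   0.    , 313.5541],
       [  0.    , 502.2184, 242.923 ],
       [  0.    ,   0.    ,   1.    ]]), 'k1': 0.04344945576435755, 'R': array([[ 0.6771,  0.7359, -0.0049],
       [ 0.5128, -0.4766, -0.7141],
       [-0.5278,  0.481 , -0.7   ]]), 't': array([-0.4182, -0.2424,  1.5164])}
{'camera_matrix': array([[402.0161,   0.    , 317.4209],
       [  0.    , 402.0161, 240.1962],
       [  0.    ,   0.    ,   1.    ]]), 'k1': -0.038566891659025965, 'mount': array([[ 0.0006, -0.9486, -0.3164,  0.0805],
       [ 1.    ,  0.0009, -0.0007, -0.001 ],
       [ 0.0009, -0.3164,  0.9486, -0.142 ],
       [ 0.    ,  0.    ,  0.    ,  1.    ]])}
```

View pics/top0.png

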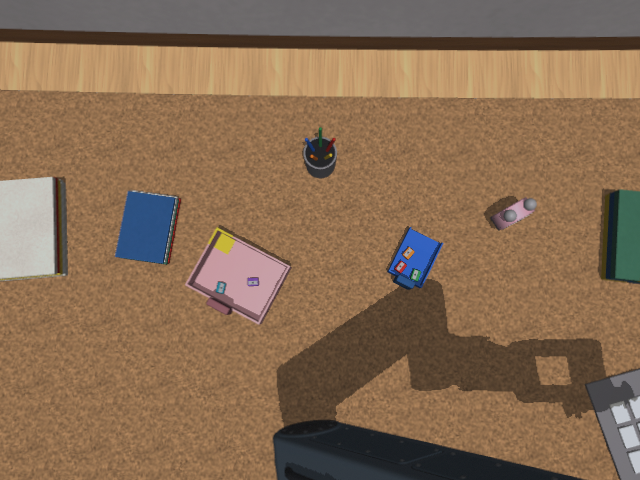

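View pics/scene0.png

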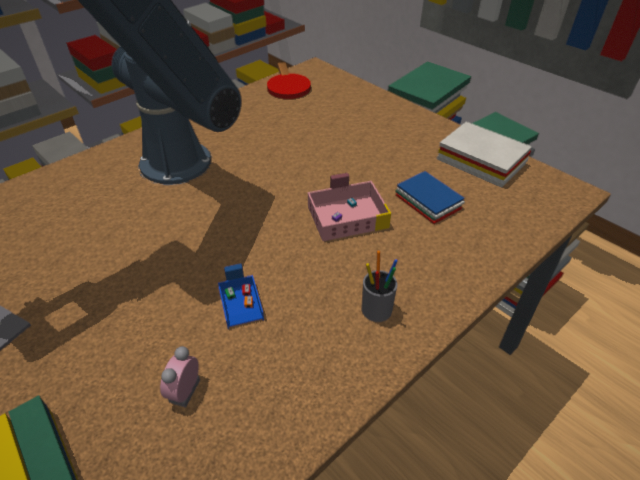

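The top view shows the pink tote at about (238,275), with its yellow corner at (222,243) and its grip at (220,306). The blue scoop is at about (414,258), with its grip at (405,282). The cup is at (320,157), the clock at (515,213) and the notebooks at (148,228).

```bash
cat > h.py <<'E'
from station import *
import cv2,numpy as np
from scipy.spatial.transform import Rotation as Ro
np.set_printoptions(precision=4,suppress=True)
def cam(n,s=None):
    c=calibration(n);K=c["camera_matrix"]
    if n=="wrist":
        T=np.eye(4);T[:3,:3]=Ro.from_quat(s["tool_rot"]).as_matrix();T[:3,3]=s["tcp_pos"]
        M=np.linalg.inv(T@c["mount"]);R,t=M[:3,:3],M[:3,3]
    else: R,t=c["R"],c["t"]
    return K,c["k1"],R,t
def ray(C,uv):
    K,k,R,t=C;d=(np.asarray(uv,float)-K[:2,2])/K[0,0]
    p=d.copy()
    for _ in range(20):p=d/(1+k*(p**2).sum(-1,keepdims=True))
    v=np.concatenate([p,np.ones(p.shape[:-1]+(1,))],-1)
    return -R.T@t, v@R
def onz(C,uv,z):
    o,d=ray(C,uv);return o+d*((z-o[2])/d[...,2])[...,None]
def proj(C,X):
    K,k,R,t=C;c=np.asarray(X)@R.T+t;p=c[...,:2]/c[...,2:];p=p*(1+k*(p**2).sum(-1,keepdims=True));return p*K[0,0]+K[:2,2]
def biggest(m):
    c,_=cv2.findContours(m.astype(np.uint8),cv2.RETR_EXTERNAL,cv2.CHAIN_APPROX_NONE);return max(c,key=cv2.contourArea)
E
python3 - <<'E'
from h import *
im=cv2.imread("pics/top0.png");C=cam("top")
hsv=cv2.cvtColor(im,cv2.COLOR_BGR2HSV);H,S,V=cv2.split(hsv)
for n,m,box in(("tote",(((H>160)|(H<4))&(S>40)|((H>24)&(H<34)&(S>150))),(175,215,305,335)),("scoop",(H>100)&(H<125)&(S>120),(375,215,455,300))):
    w=np.zeros_like(m);x0,y0,x1,y1=box;w[y0:y1,x0:x1]=m[y0:y1,x0:x1]
    c=biggest(w);z=.05 if n=="tote" else .03
    print(n,cv2.contourArea(c)); a=cv2.approxPolyDP(cv2.convexHull(c),2.5,True)[:,0]
    for p,q in zip(a,onz(C,a,z)):print(p,q)
    cv2.drawContours(im,[a[:,None]],-1,(0,255,0),1) if 0 else None
a=cv2.resize(im[215:335,175:305],None,fx=4,fy=4,interpolation=cv2.INTER_CUBIC);b=cv2.resize(im[215:300,380:450],None,fx=4,fy=4,interpolation=cv2.INTER_CUBIC)
o=np.zeros((480,800,3),np.uint8);o[:480,:520]=a;o[:340,520:800]=b;cv2.imwrite("pics/crop.png",o)
E
```

```text
tote 5623.5
[216 228] [0.627  0.2527 0.05  ]
[290 267] [0.545  0.0902 0.05  ]
[260 323] [0.4255 0.1506 0.05  ]
[212 307] [0.4574 0.2535 0.05  ]
[185 284] [0.5051 0.3133 0.05  ]
scoop 1895.5
[442 243] [ 0.605 -0.24   0.03 ]
[421 287] [ 0.5082 -0.1935  0.03  ]
[406 288] [ 0.5054 -0.1611  0.03  ]
[393 281] [ 0.52   -0.1331  0.03  ]
[388 270] [ 0.5437 -0.1222  0.03  ]
[410 227] [ 0.6393 -0.1705  0.03  ]
```

View pics/crop.png

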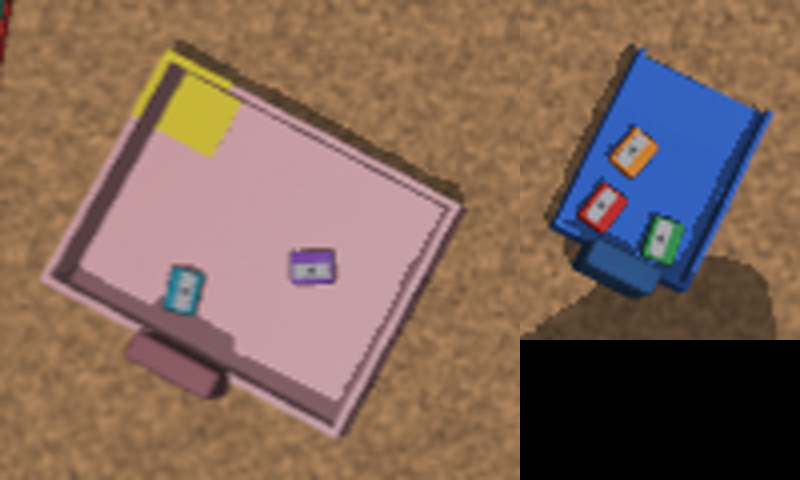

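The crop confirms the rims. The tote's yellow corner is at the far left, and the scoop's tab is at its rear. The measured sides are 182 × 134 mm and 107 × 78 mm, which match the given sizes.

- **Tote:** centre (0.526, 0.202), yaw −26.6°, grip (0.460, 0.235).
- **Scoop:** centre (0.574, −0.182), yaw −26.2°, grip (0.5185, −0.154).

Next I move above the scoop grip.

Emit:
apply_moves([
  [0,0,0,0,0,-0.158,-1],
  [0,0,0,0,0,-0.158,-1],
  [0,0,0,0,0,-0.158,-1],
  [0,0,0,0,0,-0.158,-1],
  [0,0,0,0,0,-0.16,-1],
], force=60)

```text
t: 0.72
tcp_pos: [0.197, -0.5927, 0.2307]
tool_rot: [0.848, 0.53, 0.0, -0.001]
force: [-0.1, -0.1, 0.0]
finger_gap: 0.998
gripper_force: 0.0
```

Emit:
apply_moves([
  [0.0535,0.0095,0.0,0,0,0,-1],
  [0.0535,0.0095,0.0,0,0,0,-1],
  [0.0535,0.0095,0.0,0,0,0,-1],
  [0.0535,0.0095,0.0,0,0,0,-1],
  [0.0535,0.0095,0.0,0,0,0,-1],
  [0.0535,0.0095,0.0,0,0,0,-1],
  [0.0535,0.0095,0.0,0,0,0,-1],
  [0.0535,0.0095,0.0,0,0,0,-1],
])

```text
t: 1.72
tcp_pos: [0.4552, -0.2412, 0.2311]
tool_rot: [0.849, 0.528, -0.0, -0.0]
force: [1.0, -0.1, 0.7]
finger_gap: 0.999
gripper_force: 0.0
```

Emit:
apply_moves([
  [0.0535,0.0095,0.03,0,0,0,-1],
  [0.0535,0.0095,0.03,0,0,0,-1],
  [0,0,0,0,0,0,-1],
])

```text
t: 2.1
tcp_pos: [0.5185, -0.1512, 0.1687]
tool_rot: [0.848, 0.531, -0.001, -0.003]
force: [0.5, 0.1, -0.1]
finger_gap: 0.998
gripper_force: 0.0
```

```bash
python3 - <<'E'
from h import *
s=sense();print(s["t"],s["tcp_pos"],s["q"],Ro.from_quat(s["tool_rot"]).as_matrix())
im=snapshot("wrist");C=cam("wrist",s);o=im[:,:,::-1].copy()
yaw=np.radians(-26.2);c=np.array([.5741,-.1816]);R=np.array([[np.cos(yaw),-np.sin(yaw)],[np.sin(yaw),np.cos(yaw)]])
P=lambda x,y,z:tuple(int(v) for v in proj(C,np.r_[c+R@[x,y],z]).round())
for x in(-70e-3,-54e-3):
  for y in(-.02,.02): cv2.circle(o,P(x,y,.062),4,(0,255,255),1)
for x in(-55e-3,55e-3):
  for y in(-.04,.04): cv2.circle(o,P(x,y,.03),4,(0,0,255),1)
cv2.imwrite("pics/w1.png",o)
E
```

```text
2.1 [ 0.5185 -0.1512  0.1687] [-0.491   0.5017  1.7046  0.0007  0.9413 -0.0391] [[ 0.437   0.8994 -0.005 ]
 [ 0.8995 -0.437   0.0033]
 [ 0.0008 -0.006  -1.    ]]
```

View pics/w1.png

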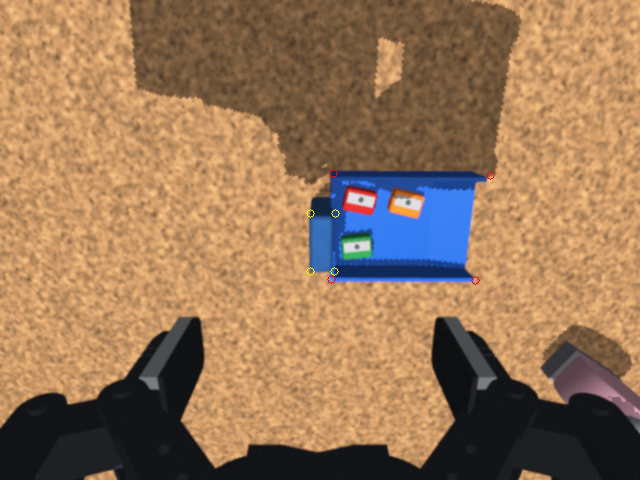

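The wrist view shows the scoop with its tab at (321,240). My predicted corners land within about 2 mm of the real ones, so I lower and grip.

Emit:
apply_moves([
  [-0.0025,0.001,0.045,0,0,0,-1],
  [0,0,0.045,0,0,0,-1],
  [0,0,0.03,0,0,0,-1],
  [0,0,0.021,0,0,0,-1],
  [0,0,0,0,0,0,1],
  [0,0,0,0,0,0,1],
  [0,0,0,0,0,0,1],
  [0,0,0,0,0,0,1],
], force=80)

```text
t: 3.15
tcp_pos: [0.5191, -0.1583, 0.0316]
tool_rot: [0.849, 0.528, 0.0, 0.001]
force: [0.5, -0.1, 0.1]
finger_gap: 0.174
gripper_force: 77.9
```

Emit:
apply_moves([
  [0,0,0,0,0,0,1],
  [0,0,0,0,0,0,1],
  [0,0,0,0,0,0,1],
  [0,0,-0.01,0,0,0,1],
  [0,0,-0.02,0,0,0,1],
])

```text
t: 3.78
tcp_pos: [0.5179, -0.1574, 0.0603]
tool_rot: [0.849, 0.528, -0.001, -0.001]
force: [-0.7, -1.1, -0.9]
finger_gap: 0.174
gripper_force: 78.0
```

```bash
python3 - <<'E'
from h import *
s=sense();print(s["t"],s["tcp_pos"],s["q"],s["finger_gap"],s["gripper_force"],s["force"])
# planar 2-link check: arm-plane extent, height, q2,q3
for p,q in(((.197,-.5924,.2304),(.5284,1.4339)),((.5185,-.1512,.1687),(.5017,1.7046)),(s["tcp_pos"],s["q"][1:3])):
  print(np.hypot(p[0],p[1]),p[2],q)
E
```

```text
3.775 [ 0.5179 -0.1574  0.0603] [-0.5016  0.679   1.7729  0.0001  0.692  -0.0438] 0.17431922895474522 78.00626993179321 [-0.7319 -1.1342 -0.9054]
0.6242970126470253 0.2304 (0.5284, 1.4339)
0.5400960007257969 0.1687 (0.5017, 1.7046)
0.54131381732721 0.060330423492891416 [0.679  1.7729]
```

```bash
cat >> h.py <<'E'
def rows(p0,R0,targets,jaw=1):
    out=[]
    for p,R in targets:
        d=R0.T@(p-p0);w=Ro.from_matrix(R0.T@R).as_rotvec();out.append([round(float(v),4) for v in (*d,*w)]+[jaw]);p0,R0=p,R
    for i in range(0,len(out),8):print(out[i:i+8])
def hold(yaw,tx=0,ty=0):  # tool y along yaw, down, then turned about tool x / tool y (deg)
    y=np.radians(yaw);b=np.array([[-np.sin(y),np.cos(y),0],[np.cos(y),np.sin(y),0],[0,0,-1]]).T
    return b@Ro.from_rotvec(np.radians([tx,ty,0])).as_matrix()
def smooth(n):
    u=np.arange(1,n+1)/n;return u*u*(3-2*u)
E
python3 - <<'E'
from h import *
y0=-26.4
# hold(): columns are x,y,z tool axes; x=y cross z
R=hold(y0);print(np.linalg.det(R),R)
E
```

```text
1.0 [[ 0.4446  0.8957  0.    ]
 [ 0.8957 -0.4446  0.    ]
 [ 0.      0.     -1.    ]]
```

```bash
python3 - <<'E'
from h import *
p0=np.array([.5179,-.1574,.060]);y0=-26.5
T=[(p0+[0,0,z],hold(y0)) for z in(.03,.08,.12)]
e=np.array([.384,.164]);r0,a0=np.hypot(*p0[:2]),np.arctan2(p0[1],p0[0]);r1,a1=np.hypot(*e),np.arctan2(e[1],e[0])
for u in smooth(21):
    r,a=r0+(r1-r0)*u,a0+(a1-a0)*u
    T.append((np.array([r*np.cos(a),r*np.sin(a),.18]),hold(y0+(15-y0)*u)))
rows(p0,hold(y0),T)
E
```

```text
[[0.0, 0.0, -0.03, 0.0, 0.0, 0.0, 1], [0.0, 0.0, -0.05, 0.0, 0.0, 0.0, 1], [0.0, 0.0, -0.04, 0.0, 0.0, 0.0, 1], [0.0023, -0.0012, 0.0, 0.0, 0.0, -0.0048, 1], [0.0066, -0.0035, 0.0, 0.0, 0.0, -0.0137, 1], [0.0104, -0.0056, 0.0, 0.0, 0.0, -0.0217, 1], [0.0136, -0.0075, 0.0, 0.0, 0.0, -0.0287, 1], [0.0163, -0.009, 0.0, 0.0, 0.0, -0.0348, 1]]
[[0.0185, -0.0104, 0.0, 0.0, 0.0, -0.04, 1], [0.0201, -0.0114, 0.0, 0.0, 0.0, -0.0442, 1], [0.0213, -0.0122, 0.0, 0.0, 0.0, -0.0475, 1], [0.0219, -0.0127, 0.0, 0.0, 0.0, -0.0498, 1], [0.0221, -0.013, 0.0, 0.0, 0.0, -0.0512, 1], [0.0219, -0.013, 0.0, 0.0, 0.0, -0.0517, 1], [0.0213, -0.0127, 0.0, 0.0, 0.0, -0.0512, 1], [0.0204, -0.0123, 0.0, 0.0, 0.0, -0.0498, 1]]
[[0.0191, -0.0116, 0.0, 0.0, 0.0, -0.0475, 1], [0.0175, -0.0106, 0.0, 0.0, 0.0, -0.0442, 1], [0.0155, -0.0095, 0.0, 0.0, 0.0, -0.04, 1], [0.0134, -0.0082, 0.0, 0.0, 0.0, -0.0348, 1], [0.0109, -0.0067, 0.0, 0.0, 0.0, -0.0287, 1], [0.0082, -0.005, 0.0, 0.0, 0.0, -0.0217, 1], [0.0051, -0.0031, 0.0, 0.0, 0.0, -0.0137, 1], [0.0018, -0.0011, 0.0, 0.0, 0.0, -0.0048, 1]]
```

Emit:
apply_moves([
  [0,0,-0.03,0,0,0,1],
  [0,0,-0.05,0,0,0,1],
  [0,0,-0.04,0,0,0,1],
  [0.0023,-0.0012,0,0,0,-0.005,1],
  [0.0066,-0.0035,0,0,0,-0.0135,1],
  [0.0104,-0.0056,0,0,0,-0.0217,1],
  [0.0136,-0.0075,0,0,0,-0.0287,1],
  [0.0163,-0.009,0,0,0,-0.0348,1],
])

```text
t: 4.78
tcp_pos: [0.5137, -0.1006, 0.1795]
tool_rot: [0.82, 0.572, -0.0, -0.001]
force: [-0.3, -0.5, -0.9]
finger_gap: 0.174
gripper_force: 78.2
```

Emit:
apply_moves([
  [0.0185,-0.0104,0,0,0,-0.04,1],
  [0.0201,-0.0114,0,0,0,-0.0442,1],
  [0.0213,-0.0122,0,0,0,-0.0475,1],
  [0.0219,-0.0127,0,0,0,-0.0498,1],
  [0.0221,-0.013,0,0,0,-0.0512,1],
  [0.0219,-0.013,0,0,0,-0.0517,1],
  [0.0213,-0.0127,0,0,0,-0.0512,1],
  [0.0204,-0.0123,0,0,0,-0.0498,1],
])

```text
t: 5.78
tcp_pos: [0.4493, 0.0813, 0.1804]
tool_rot: [0.695, 0.719, 0.0, -0.0]
force: [0.1, 1.1, -1.1]
finger_gap: 0.175
gripper_force: 78.2
```

Emit:
apply_moves([
  [0.0191,-0.0116,0,0,0,-0.0475,1],
  [0.0175,-0.0106,0,0,0,-0.0442,1],
  [0.0155,-0.0095,0,0,0,-0.04,1],
  [0.0134,-0.0082,0,0,0,-0.0348,1],
  [0.0109,-0.0067,0,0,0,-0.0287,1],
  [0.0082,-0.005,0,0,0,-0.0217,1],
  [0.0051,-0.0031,0,0,0,-0.0137,1],
  [0.0018,-0.0011,0,0,0,-0.0048,1],
])

```text
t: 6.78
tcp_pos: [0.3833, 0.163, 0.1803]
tool_rot: [0.607, 0.795, 0.0, 0.0]
force: [1.7, -0.6, -2.1]
finger_gap: 0.173
gripper_force: 78.2
```

```bash
python3 - <<'E'
from h import *
from scipy.optimize import least_squares
s=sense();print(s["t"],s["tcp_pos"],s["q"],s["finger_gap"])
R=Ro.from_quat(s["tool_rot"]).as_matrix();print(R,np.degrees(np.arctan2(R[1,1],R[0,1])))
im=snapshot("wrist");cv2.imwrite("pics/w2.png",im[:,:,::-1])
p0=s["tcp_pos"];y0=15;th0=0
T=[]
lip=np.array([.497,.194])
# lip path
def tcp(th,lz):
    a=np.radians(th);x=-.117*np.cos(a)+.0226*np.sin(a);z=.117*np.sin(a)+.0226*np.cos(a)
    return np.array([lip[0]+x*np.cos(np.radians(15)),lip[1]+x*np.sin(np.radians(15)),lz+z])
th=list(np.linspace(4,16,4))+list(np.linspace(18,28,6))+list(np.linspace(31,52,8))
for t in th:
    T.append((tcp(t,max(.065,.158-.093*t/20)),hold(15,t)))
rows(p0,hold(15),T);print(T[-1][0])
E
```

```text
6.775 [0.3833 0.163  0.1803] [ 0.1324  0.338   1.9897 -0.0001  0.8138 -0.1346] 0.17291905653346706
[[-0.2638  0.9646  0.0001]
 [ 0.9646  0.2638 -0.    ]
 [-0.0001  0.0001 -1.    ]] 15.297865139135867
[[0.0005, 0.0027, 0.0102, 0.0698, -0.0, 0.0, 1], [0.0, 0.0032, 0.0104, 0.0698, 0.0, 0.0, 1], [-0.0, 0.0045, 0.0103, 0.0698, -0.0, -0.0, 1], [-0.0, 0.0057, 0.0101, 0.0698, -0.0, -0.0, 1], [0.0, 0.0034, 0.0049, 0.0349, -0.0, 0.0, 1], [-0.0, 0.0037, 0.0048, 0.0349, 0.0, 0.0, 1], [-0.0, 0.0009, -0.0041, 0.0349, -0.0, -0.0, 1], [0.0, 0.0009, -0.0041, 0.0349, -0.0, 0.0, 1]]
[[-0.0, 0.0009, -0.0041, 0.0349, -0.0, -0.0, 1], [-0.0, 0.0009, -0.0041, 0.0349, -0.0, -0.0, 1], [0.0, 0.0013, -0.0061, 0.0524, 0.0, 0.0, 1], [-0.0, 0.0013, -0.0061, 0.0524, 0.0, -0.0, 1], [0.0, 0.0013, -0.0061, 0.0524, -0.0, -0.0, 1], [-0.0, 0.0013, -0.0061, 0.0524, 0.0, 0.0, 1], [0.0, 0.0013, -0.0061, 0.0524, 0.0, -0.0, 1], [-0.0, 0.0013, -0.0061, 0.0524, -0.0, 0.0, 1]]
[[-0.0, 0.0013, -0.0061, 0.0524, -0.0, -0.0, 1], [-0.0, 0.0013, -0.0061, 0.0524, 0.0, 0.0, 1]]
[0.4446 0.18   0.1711]
```

View pics/w2.png

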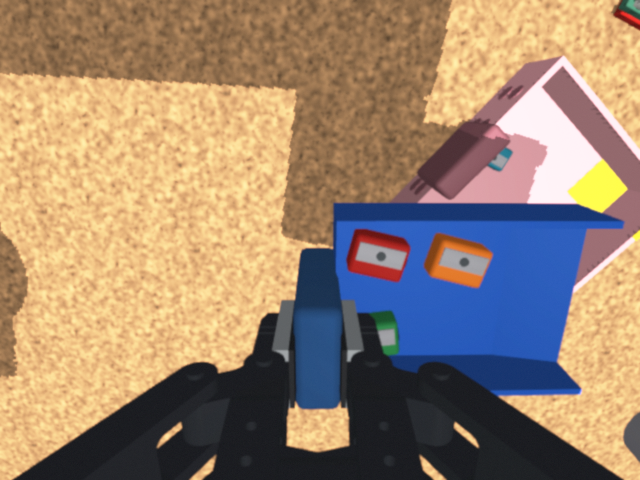

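The wrist view shows all three sharpeners still in the scoop (red 378,255; orange 460,260; green 385,333), with the tote beyond and below the lip. Now I pour.

Emit:
apply_moves([
  [0.0005,0.0027,0.0102,0.07,0,0,1],
  [0,0.0032,0.0104,0.07,0,0,1],
  [0,0.0045,0.0103,0.07,0,0,1],
  [0,0.0057,0.0101,0.07,0,0,1],
  [0,0.0034,0.0049,0.035,0,0,1],
  [0,0.0037,0.0048,0.035,0,0,1],
  [0,0.0009,-0.0041,0.035,0,0,1],
  [0,0.0009,-0.0041,0.035,0,0,1],
])

```text
t: 7.82
tcp_pos: [0.4063, 0.1686, 0.1354]
tool_rot: [0.595, 0.777, -0.163, -0.124]
force: [0.8, -1.6, 9.6]
finger_gap: 0.173
gripper_force: 92.0
```

Emit:
apply_moves([
  [0,0.0009,-0.0041,0.035,0,0,1],
  [0,0.0009,-0.0041,0.035,0,0,1],
  [0,0.0013,-0.0061,0.052,0,0,1],
  [0,0.0013,-0.0061,0.052,0,0,1],
  [0,0.0013,-0.0061,0.052,0,0,1],
  [0,0.0013,-0.0061,0.052,0,0,1],
  [0,0.0013,-0.0061,0.052,0,0,1],
  [0,0.0013,-0.0061,0.052,0,0,1],
])

```text
t: 8.82
tcp_pos: [0.4352, 0.1771, 0.1647]
tool_rot: [0.559, 0.732, -0.31, -0.237]
force: [0.1, -0.5, -0.9]
finger_gap: 0.174
gripper_force: 87.0
```

Emit:
apply_moves([
  [0,0.0013,-0.0061,0.052,0,0,1],
  [0,0.0013,-0.0061,0.052,0,0,1],
  [0,0,0,0,0,0,1],
  [0,0,0,0,0,0,1],
  [0,0,0,0,0,0,1],
])

```text
t: 9.45
tcp_pos: [0.4443, 0.18, 0.1716]
tool_rot: [0.546, 0.715, -0.348, -0.265]
force: [-0.1, 0.5, -0.6]
finger_gap: 0.178
gripper_force: 86.8
```

```bash
python3 - <<'E'
from h import *
s=sense();print(s["t"],s["tcp_pos"],s["q"],s["finger_gap"])
R=Ro.from_quat(s["tool_rot"]).as_matrix();print(R)
im=snapshot("top")[150:390,130:390,::-1];a=cv2.resize(im,(520,480))
b=cv2.resize(snapshot("scene")[130:330,200:410,::-1],(280,266))
w=cv2.resize(snapshot("wrist")[:,:,::-1],(280,210))
o=np.zeros((480,800,3),np.uint8);o[:,:520]=a;o[:266,520:]=b;o[268:478,520:]=w;cv2.imwrite("pics/p3.png",o)
E
```

```text
9.45 [0.4443 0.18   0.1716] [ 0.1895  0.8423  1.3114 -0.0637  1.8913 -0.0676] 0.17777555069431467
[[-0.2633  0.5956 -0.7589]
 [ 0.9647  0.1625 -0.2071]
 [ 0.     -0.7867 -0.6173]]
```

View pics/p3.png

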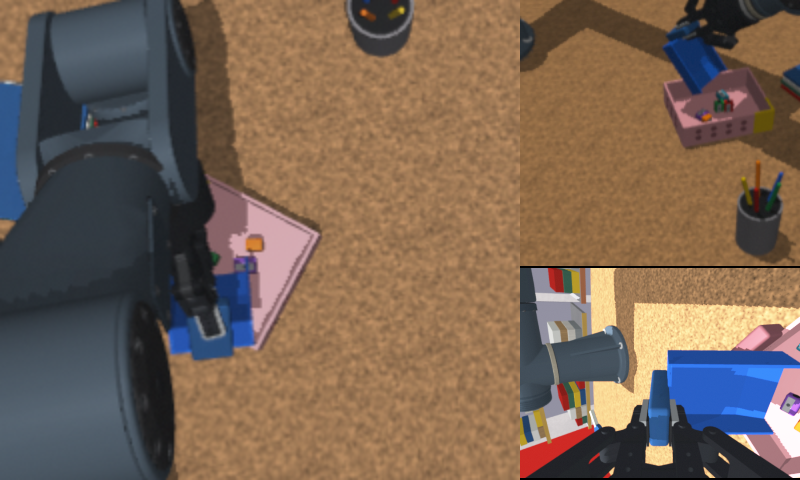

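The scene view shows the scoop empty and the sharpeners (orange, purple, green and others) inside the tote. There was a brief 10 N contact during the pour, so I will measure the tote again. First I return the scoop.

```bash
python3 - <<'E'
from h import *
s=sense();p0=s["tcp_pos"];y0=15.2;R0=Ro.from_quat(s["tool_rot"]).as_matrix()
T=[(p0+[0,0,z],R0) for z in(.03,.07)]
b=T[-1][0]
n=7
for i in range(1,n+1):T.append((b+(np.array([.41,.17,.22])-b)*i/n,hold(y0,52*(1-i/n))))
b=T[-1][0];e=np.array([.519,-.158]);r0,a0=np.hypot(*b[:2]),np.arctan2(b[1],b[0]);r1,a1=np.hypot(*e),np.arctan2(e[1],e[0])
for u in smooth(12):
    r,a=r0+(r1-r0)*u,a0+(a1-a0)*u
    T.append((np.array([r*np.cos(a),r*np.sin(a),.22-.12*u]),hold(y0+(-26.4-y0)*u)))
rows(p0,R0,T)
E
```

```text
[[-0.0, -0.0236, -0.0185, 0.0, 0.0, 0.0, 1], [-0.0, -0.0315, -0.0247, 0.0, 0.0, 0.0, 1], [-0.0001, -0.0007, 0.0059, -0.1275, 0.0009, 0.0008, 1], [-0.0001, -0.0015, 0.0058, -0.1297, -0.0, -0.0, 1], [-0.0001, -0.0022, 0.0056, -0.1297, 0.0, 0.0, 1], [-0.0001, -0.0029, 0.0052, -0.1297, -0.0, -0.0, 1], [-0.0001, -0.0036, 0.0048, -0.1297, -0.0, 0.0, 1], [-0.0001, -0.0042, 0.0043, -0.1297, 0.0, -0.0, 1]]
[[-0.0001, -0.0047, 0.0037, -0.1297, -0.0, -0.0, 1], [-0.0057, 0.0027, 0.0024, 0.0, 0.0, 0.0143, 1], [-0.0161, 0.0072, 0.0065, 0.0, 0.0, 0.0395, 1], [-0.0248, 0.0107, 0.0099, 0.0, 0.0, 0.0597, 1], [-0.0318, 0.0133, 0.0124, 0.0, 0.0, 0.0748, 1], [-0.0369, 0.0152, 0.014, 0.0, 0.0, 0.0849, 1], [-0.0401, 0.0163, 0.0149, 0.0, 0.0, 0.0899, 1], [-0.0411, 0.0166, 0.0149, 0.0, 0.0, 0.0899, 1]]
[[-0.0396, 0.016, 0.014, 0.0, 0.0, 0.0849, 1], [-0.0355, 0.0145, 0.0124, 0.0, 0.0, 0.0748, 1], [-0.0287, 0.012, 0.0099, 0.0, 0.0, 0.0597, 1], [-0.0192, 0.0082, 0.0065, 0.0, 0.0, 0.0395, 1], [-0.0069, 0.0031, 0.0024, 0.0, 0.0, 0.0143, 1]]
```

Emit:
apply_moves([
  [0,-0.0236,-0.0185,0,0,0,1],
  [0,-0.0315,-0.0247,0,0,0,1],
  [0,-0.0007,0.0059,-0.1275,0.001,0.001,1],
  [0,-0.0015,0.0058,-0.1297,0,0,1],
  [0,-0.0022,0.0056,-0.1297,0,0,1],
  [0,-0.0029,0.0052,-0.1297,0,0,1],
  [0,-0.0036,0.0048,-0.1297,0,0,1],
  [0,-0.0042,0.0043,-0.1297,0,0,1],
])

```text
t: 10.6
tcp_pos: [0.4144, 0.172, 0.2235]
tool_rot: [0.606, 0.793, -0.05, -0.038]
force: [-0.1, -0.5, -0.7]
finger_gap: 0.174
gripper_force: 87.0
```

Emit:
apply_moves([
  [0,-0.0047,0.0037,-0.13,0,0,1],
  [-0.0057,0.0027,0.0024,0,0,0.0143,1],
  [-0.0161,0.0072,0.0065,0,0,0.0395,1],
  [-0.0248,0.0107,0.0099,0,0,0.0597,1],
  [-0.0318,0.0133,0.0124,0,0,0.0748,1],
  [-0.0369,0.0152,0.014,0,0,0.0849,1],
  [-0.0401,0.0163,0.0149,0,0,0.0899,1],
  [-0.0411,0.0166,0.0149,0,0,0.0899,1],
])

```text
t: 11.6
tcp_pos: [0.5083, -0.0209, 0.1435]
tool_rot: [0.772, 0.636, 0.0, 0.0]
force: [-0.4, -0.0, 0.0]
finger_gap: 0.174
gripper_force: 86.9
```

Emit:
apply_moves([
  [-0.0396,0.016,0.014,0,0,0.0849,1],
  [-0.0355,0.0145,0.0124,0,0,0.0748,1],
  [-0.0287,0.012,0.0099,0,0,0.0597,1],
  [-0.0192,0.0082,0.0065,0,0,0.0395,1],
  [-0.0069,0.0031,0.0024,0,0,0.0143,1],
  [0,0,0,0,0,0,1],
])

```text
t: 12.35
tcp_pos: [0.5191, -0.1574, 0.0994]
tool_rot: [0.85, 0.527, -0.0, -0.0]
force: [-0.4, 1.1, -1.3]
finger_gap: 0.176
gripper_force: 86.9
```

```bash
python3 - <<'E'
from h import *
s=sense();print(s["t"],s["tcp_pos"],s["q"],s["finger_gap"])
R=Ro.from_quat(s["tool_rot"]).as_matrix();print(R)
top=snapshot("top");C=cam("top");im=top[:,:,::-1].copy();cv2.imwrite("pics/top4.png",im)
H,S,V=cv2.split(cv2.cvtColor(im,cv2.COLOR_BGR2HSV));m=((H>160)|(H<4))&(S>40)|((H>24)&(H<34)&(S>150));w=np.zeros_like(m);w[200:350,150:320]=m[200:350,150:320]
a=cv2.approxPolyDP(cv2.convexHull(biggest(w)),2.5,True)[:,0];print(np.c_[a,onz(C,a,.05)])
x=cv2.resize(im[190:350,150:350],(600,480));b=cv2.resize(snapshot("wrist")[:,:,::-1],(200,150));d=cv2.resize(snapshot("scene")[150:380,140:420,::-1],(200,164))
o=np.zeros((480,800,3),np.uint8);o[:,:600]=x;o[:150,600:]=b;o[160:324,600:]=d;cv2.imwrite("pics/p4.png",o)
E
```

```text
12.35 [ 0.5191 -0.1574  0.0994] [-0.5006  0.6122  1.7526  0.0002  0.7776 -0.0391] 0.17616151455736342
[[ 0.4454  0.8953 -0.0006]
 [ 0.8953 -0.4454  0.0005]
 [ 0.0002 -0.0008 -1.    ]]
[[217.     228.       0.627    0.2506   0.05  ]
 [290.     268.       0.5429   0.0902   0.05  ]
 [259.     324.       0.4233   0.1526   0.05  ]
 [214.     309.       0.4532   0.2491   0.05  ]
 [185.     285.       0.503    0.3131   0.05  ]]
```

View pics/p4.png

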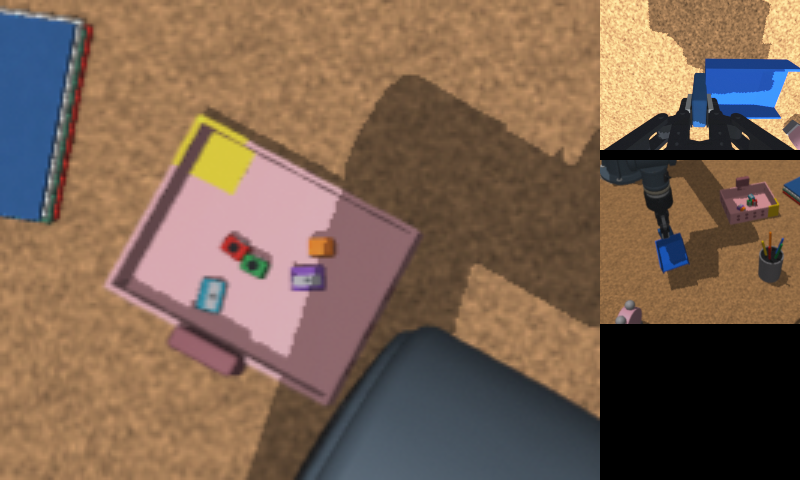

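All five sharpeners are in the tote, and it has moved only about 2 mm. Now I lower the empty scoop.

Emit:
apply_moves([
  [0,0,0.03,0,0,0,1],
  [0,0,0.02,0,0,0,1],
  [0,0,0.01,0,0,0,1],
  [0,0,0.004,0,0,0,1],
  [0,0,0,0,0,0,1],
])

```text
t: 13.12
tcp_pos: [0.5188, -0.1563, 0.0369]
tool_rot: [0.85, 0.527, -0.0, -0.0]
force: [-0.6, 1.9, 3.9]
finger_gap: 0.174
gripper_force: 87.7
```

Emit:
apply_moves([
  [0,0,0.003,0,0,0,1],
  [0,0,0,0,0,0,1],
])

```text
t: 13.38
tcp_pos: [0.5192, -0.1558, 0.0364]
tool_rot: [0.85, 0.527, 0.001, 0.0]
force: [-3.3, 6.4, 21.4]
finger_gap: 0.174
gripper_force: 87.9
```

Emit:
apply_moves([
  [0,0,-0.003,0,0,0,1],
  [0,0,0,0,0,0,0.4],
  [0,0,0,0,0,0,0.1],
  [0,0,0,0,0,0,0.1],
  [0,0,0,0,0,0,0.1],
  [0,0,-0.03,0,0,0,0.1],
  [0,0,-0.05,0,0,0,0.1],
  [0,0,-0.05,0,0,0,-1],
])

```text
t: 14.38
tcp_pos: [0.5186, -0.1571, 0.1665]
tool_rot: [0.85, 0.527, -0.0, -0.001]
force: [0.5, -0.7, -0.8]
finger_gap: 0.647
gripper_force: 0.0
```

```bash
python3 - <<'E'
from h import *
s=sense();print(s["t"],s["tcp_pos"],s["force"])
C=cam("wrist",s);im=snapshot("wrist")[:,:,::-1].copy();cv2.imwrite("pics/w5.png",im)
H,S,V=cv2.split(cv2.cvtColor(im,cv2.COLOR_BGR2HSV));c=biggest((H>100)&(H<125)&(S>120))
a=cv2.approxPolyDP(cv2.convexHull(c),5,True)[:,0];print(np.c_[a,onz(C,a,.03)])
# tote
E=np.array([[.627,.2506],[.5429,.0902],[.4233,.1526],[.503,.3131]]);c=E.mean(0);x=E[0]+E[1]-E[2]-E[3];yaw=np.degrees(np.arctan2(x[1],x[0]));y=E[0]+E[3]-E[1]-E[2];print(c,yaw,np.degrees(np.arctan2(y[1],y[0]))-90)
yaw=-27;g=c-.074*np.array([np.cos(np.radians(yaw)),np.sin(np.radians(yaw))]);print(g)
T=[];p0=s["tcp_pos"];y0=-26.4;z=.18
r0,a0=np.hypot(*p0[:2]),np.arctan2(p0[1],p0[0]);r1,a1=np.hypot(*g),np.arctan2(g[1],g[0])
for u in smooth(14):
    r,a=r0+(r1-r0)*u,a0+(a1-a0)*u;T.append((np.array([r*np.cos(a),r*np.sin(a),p0[2]+(z-p0[2])*u]),hold(y0+(yaw-y0)*u)))
rows(p0,hold(y0),T,-1)
E
```

```text
14.375 [ 0.5186 -0.1571  0.1665] [ 0.5465 -0.6823 -0.8401]
[[485.     153.       0.6431  -0.1611   0.03  ]
 [474.     259.       0.6101  -0.2316   0.03  ]
 [329.     263.       0.5119  -0.1863   0.03  ]
 [308.     250.       0.5025  -0.1702   0.03  ]
 [308.     183.       0.5249  -0.1259   0.03  ]
 [327.     152.       0.5461  -0.1126   0.03  ]]
[0.5241 0.2016] -27.145383941293538 -27.041556728488636
[0.4581 0.2352]
[[0.0059, -0.0014, -0.0002, 0.0, 0.0, 0.0002, -1], [0.0164, -0.0043, -0.0006, 0.0, 0.0, 0.0004, -1], [0.0249, -0.0077, -0.0008, 0.0, 0.0, 0.0007, -1], [0.0311, -0.0115, -0.0011, 0.0, 0.0, 0.0008, -1], [0.0351, -0.0158, -0.0013, 0.0, 0.0, 0.001, -1], [0.0368, -0.02, -0.0014, 0.0, 0.0, 0.0011, -1], [0.0363, -0.0238, -0.0014, 0.0, 0.0, 0.0011, -1], [0.034, -0.0266, -0.0014, 0.0, 0.0, 0.0011, -1]]
[[0.0303, -0.0279, -0.0014, 0.0, 0.0, 0.0011, -1], [0.0255, -0.0274, -0.0013, 0.0, 0.0, 0.001, -1], [0.0202, -0.0249, -0.0011, 0.0, 0.0, 0.0008, -1], [0.0146, -0.0202, -0.0008, 0.0, 0.0, 0.0007, -1], [0.009, -0.0135, -0.0006, 0.0, 0.0, 0.0004, -1], [0.0031, -0.0049, -0.0002, 0.0, 0.0, 0.0002, -1]]
```

Emit:
apply_moves([
  [0.0059,-0.0014,0,0,0,0,-1],
  [0.0164,-0.0043,0,0,0,0,-1],
  [0.0249,-0.0077,0,0,0,0,-1],
  [0.0311,-0.0115,0,0,0,0,-1],
  [0.0351,-0.0158,0,0,0,0,-1],
  [0.0368,-0.02,0,0,0,0.002,-1],
  [0.0363,-0.0238,0,0,0,0.003,-1],
  [0.034,-0.0266,0,0,0,0.003,-1],
])

```text
t: 15.42
tcp_pos: [0.5163, 0.0922, 0.1637]
tool_rot: [0.852, 0.524, -0.002, -0.001]
force: [-0.2, -0.7, 1.4]
finger_gap: 1.005
gripper_force: 0.0
```

Emit:
apply_moves([
  [0.0303,-0.0279,0,0,0,0.002,-1],
  [0.0255,-0.0274,0,0,0,0,-1],
  [0.0202,-0.0249,0,0,0,0,-1],
  [0.0146,-0.0202,0,0,0,0,-1],
  [0.009,-0.0135,0,0,0,0,-1],
  [0.0031,-0.0049,0,0,0,0,-1],
  [0,0,0,0,0,0,-1],
])

```text
t: 16.3
tcp_pos: [0.4584, 0.2351, 0.1652]
tool_rot: [0.852, 0.523, -0.0, 0.0]
force: [0.6, -0.2, 0.2]
finger_gap: 1.001
gripper_force: 0.0
```

```bash
python3 - <<'E'
from h import *
s=sense();print(s["t"],s["tcp_pos"],s["q"],s["finger_gap"])
R=Ro.from_quat(s["tool_rot"]).as_matrix();print(R)
C=cam("wrist",s);o=snapshot("wrist")[:,:,::-1].copy()
c=np.array([.5241,.2016]);yw=np.radians(-27);M=np.array([[np.cos(yw),-np.sin(yw)],[np.sin(yw),np.cos(yw)]])
for x,y,z in[(-.082,.025,.084),(-.082,-.025,.084),(-.066,.025,.084),(-.066,-.025,.084),(-.07,-.09,.05),(-.07,.09,.05),(.07,-.09,.05),(.07,.09,.05)]:
    u=proj(C,np.r_[c+M@[x,y],z]).round().astype(int);cv2.circle(o,tuple(int(v) for v in u),4,(0,255,0),1)
cv2.imwrite("pics/w6.png",o)
E
```

```text
16.3 [0.4584 0.2351 0.1652] [ 0.257   0.477   1.7722 -0.0004  0.8932  0.7279] 1.0007806217633317
[[ 0.4535  0.8913 -0.0007]
 [ 0.8913 -0.4535 -0.0005]
 [-0.0007 -0.0004 -1.    ]]
```

View pics/w6.png

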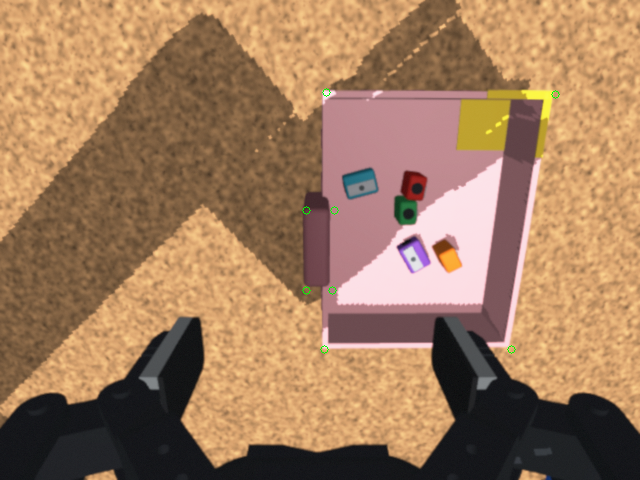

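The tab is at (316,247), within 2 mm of my prediction, and all five sharpeners are in the tote. I lower and grip firmly.

Emit:
apply_moves([
  [0.001,-0.0015,0.04,0,0,0,-1],
  [0,0,0.04,0,0,0,-1],
  [0,0,0.026,0,0,0,-1],
  [0,0,0.012,0,0,0,-1],
  [0,0,0,0,0,0,1],
  [0,0,0,0,0,0,1],
  [0,0,0,0,0,0,1],
  [0,0,0,0,0,0,1],
], force=115)

```text
t: 17.35
tcp_pos: [0.4583, 0.2369, 0.0487]
tool_rot: [0.853, 0.523, 0.001, 0.0]
force: [0.6, 0.4, 0.0]
finger_gap: 0.168
gripper_force: 112.1
```

Emit:
apply_moves([
  [0,0,0,0,0,0,1],
  [0,0,0,0,0,0,1],
  [0,0,0,0,0,0,1],
  [0,0,-0.01,0,0,0,1],
  [0,0,-0.02,0,0,0,1],
  [0,0,-0.02,0,0,0,1],
  [0,0,-0.02,0,0,0,1],
])

```text
t: 18.23
tcp_pos: [0.4569, 0.2366, 0.1183]
tool_rot: [0.853, 0.523, -0.001, -0.0]
force: [0.2, -0.2, -2.8]
finger_gap: 0.171
gripper_force: 112.4
```

```bash
python3 - <<'E'
from h import *
from scipy.optimize import least_squares
s=sense();print(s["t"],s["tcp_pos"],s["q"],s["finger_gap"],s["force"])
# planar arm fit from logged samples: tcp (x,y,z) , q2,q3,q5
D=[((.197,-.5924,.2304),(.5284,1.4339,1.1814)),((.5185,-.1512,.1687),(.5017,1.7046,.9413)),((.5179,-.1574,.0603),(.679,1.7729,.692)),((.3833,.163,.1803),(.338,1.9897,.8138)),((.4443,.18,.1716),(.8423,1.3114,1.8913)),((.5191,-.1574,.0994),(.6122,1.7526,.7776)),((.4584,.2351,.1652),(.477,1.7722,.8932)),(tuple(s["tcp_pos"]),tuple(s["q"][[1,2,4]]))]
def fk(p,q):
    h,L1,L2,al,Lt,c=p;a,b,e=q;r=c+L1*np.sin(a)+L2*np.sin(a+b+al)+Lt*np.sin(a+b+e);z=h+L1*np.cos(a)+L2*np.cos(a+b+al)+Lt*np.cos(a+b+e);return r,z
def f(p):
    o=[]
    for X,q in D:
        r,z=fk(p,q);o+=[r-np.sqrt(X[0]**2+X[1]**2-.111**2),z-X[2]]
    return o
r=least_squares(f,[.3,.4,.4,0,.3,0]);print(r.x,np.array(r.fun)*1e3)
E
```

```text
18.225 [0.4569 0.2366 0.1183] [0.2603 0.5541 1.81   0.0001 0.779  0.7314] 0.1709667194392086 [ 0.1783 -0.1628 -2.7667]
[0.2775 0.5889 0.4075 0.2847 0.301  0.0002] [-0.0497 -0.3579 -0.1483 -0.1355  0.1275 -0.061  -0.2183  0.0103  0.3925
  0.807  -0.0381 -0.1106 -0.0604 -0.0897 -0.0052 -0.0626]
```

The grasp is firm: 112 N, with a 2.8 N load. A fitted arm model, with residuals under 1 mm, shows the 45° tilt is in reach with q5 at about 2.0. I lift, then tilt along the diagonal.

Emit:
apply_moves([
  [-0.005,-0.0056,-0.015,0,0,0,1],
  [-0.005,-0.0056,-0.03,0,0,0,1],
  [-0.005,-0.0056,-0.03,0,0,0,1],
  [-0.005,-0.0056,-0.035,0,0,0,1],
  [-0.005,-0.0056,-0.035,0,0,0,1],
  [-0.005,-0.0056,-0.03,0,0,0,1],
  [-0.005,-0.0056,-0.025,0,0,0,1],
  [-0.005,-0.0056,-0.012,0,0,0,1],
])

```text
t: 19.23
tcp_pos: [0.3985, 0.2212, 0.3306]
tool_rot: [0.853, 0.523, 0.0, 0.0]
force: [-0.2, 0.0, -3.0]
finger_gap: 0.166
gripper_force: 112.5
```

Emit:
apply_moves([
  [0,0,0,0.045,-0.045,0,1],
  [0,0,0,0.045,-0.045,0,1],
  [0,0,0,0.045,-0.045,0,1],
  [0,0,0,0.045,-0.045,0,1],
  [0,0,0,0.045,-0.045,0,1],
  [0,0,0,0.045,-0.045,0,1],
  [0,0,0,0.045,-0.045,0,1],
  [0,0,0,0.045,-0.045,0,1],
])

```text
t: 20.23
tcp_pos: [0.3991, 0.2214, 0.3288]
tool_rot: [0.825, 0.506, -0.246, -0.059]
force: [-0.5, 0.1, -2.9]
finger_gap: 0.171
gripper_force: 112.6
```

Emit:
apply_moves([
  [0,0,0,0.045,-0.045,0,1],
  [0,0,0,0.045,-0.045,0,1],
  [0,0,0,0.045,-0.045,0,1],
  [0,0,0,0.045,-0.045,0,1],
  [0,0,0,0,0,0,1],
  [0,0,0,0,0,0,1],
  [0,0,0,0,0,0,1],
])

```text
t: 21.1
tcp_pos: [0.3994, 0.2214, 0.33]
tool_rot: [0.791, 0.485, -0.362, -0.087]
force: [-0.3, 0.8, -2.9]
finger_gap: 0.171
gripper_force: 112.7
```

```bash
python3 - <<'E'
from h import *
s=sense();print(s["t"],s["tcp_pos"],s["q"],s["finger_gap"],s["force"])
print(Ro.from_quat(s["tool_rot"]).as_matrix())
w=snapshot("wrist")[:,:,::-1];t=snapshot("scene")[:,:,::-1]
o=np.zeros((480,800,3),np.uint8);o[:360,:480]=cv2.resize(w,(480,360));o[:320,480:]=cv2.resize(t[40:360,150:470],(320,320));cv2.imwrite("pics/p7.png",o)
cv2.imwrite("pics/w7.png",w)
E
```

```text
21.1 [0.3994 0.2214 0.33  ] [ 0.2776  0.5583  1.3232 -0.0282  2.022   0.7465] 0.1708366057707072 [-0.2971  0.8041 -2.886 ]
[[ 0.2676  0.705  -0.6568]
 [ 0.8306 -0.5143 -0.2136]
 [-0.4883 -0.4883 -0.7232]]
```

View pics/p7.png

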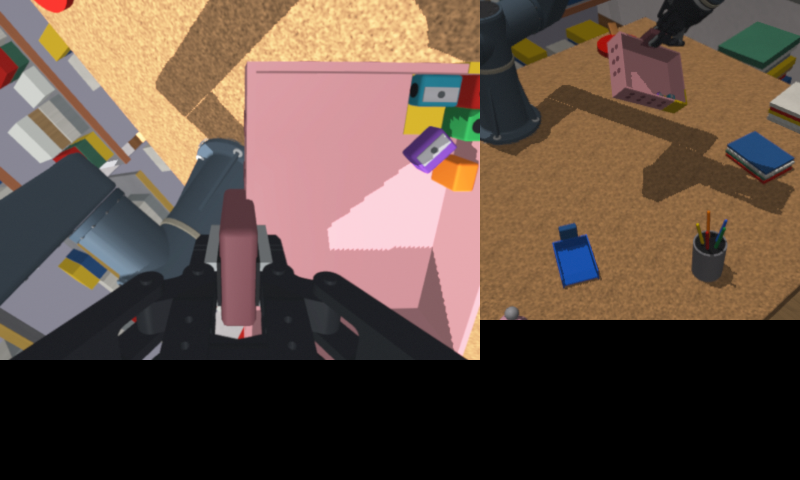

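All five are bunched in the yellow corner, and the scoop stands empty on the counter. I check the distances numerically in the tote frame.

```bash
python3 - <<'E'
from h import *
s=sense();im=cv2.imread("pics/w7.png");C=cam("wrist",s)
R=Ro.from_quat(s["tool_rot"]).as_matrix()
# tote axes: x=tool y, y=tool x, z=-tool z ; TCP at local (-.074,0,.049)
A=np.c_[R[:,1],R[:,0],-R[:,2]];O=s["tcp_pos"]-A@[-.074,0,.049]
print(proj(C,O+A@[.066,.086,.004]), (O+A@[.07,.09,0]))
H,S,V=cv2.split(cv2.cvtColor(im,cv2.COLOR_BGR2HSV))
m0=np.zeros(H.shape,bool);m0[85:270,520:]=1
for n,lo,hi in(("red",-6,4),("orange",8,18),("green",50,80),("teal",84,104),("purple",120,145)):
    h=H.astype(int);h[h>172]-=180
    m=m0&(h>=lo)&(h<=hi)&(S>130);c=biggest(m);M=cv2.minAreaRect(c)[0];o,d=ray(C,np.array(M))
    lo_,ld=A.T@(o-O),A.T@d;P=lo_+ld*(.0135-lo_[2])/ld[2];print(n,cv2.contourArea(c),M,P,"from corner",P-[.066,.086,.0135])
E
```

```text
[630.1922 100.8247] [0.4929 0.2116 0.1803]
red 1087.0 (624.0, 122.0) [0.058  0.077  0.0135] from corner [-0.008 -0.009  0.   ]
orange 2095.5 (606.3693237304688, 230.95388793945312) [0.0611 0.0276 0.0135] from corner [-0.0049 -0.0584  0.    ]
green 1673.0 (615.892333984375, 165.36154174804688) [0.0586 0.0582 0.0135] from corner [-0.0074 -0.0278  0.    ]
teal 1334.0 (580.3646850585938, 120.07182312011719) [0.0383 0.0774 0.0135] from corner [-0.0277 -0.0086  0.    ]
purple 1382.5 (573.055908203125, 199.10223388671875) [0.0418 0.0427 0.0135] from corner [-0.0242 -0.0433  0.    ]
```

Orange is 58 mm along the wall and purple is loose. I tilt a little more toward that side with a small jiggle to tuck them in.

Emit:
apply_moves([
  [0,0,0,0,-0.09,0,1],
  [0,0,0,0,-0.09,0,1],
  [0.012,0,0,0,0,0,1],
  [-0.012,0,0,0,0,0,1],
  [0.012,0,0,0,0,0,1],
  [-0.012,0,0,0,0,0,1],
  [0,0,0,0,0,0,1],
  [0,0,0,0,0,0,1],
])

```text
t: 22.2
tcp_pos: [0.3997, 0.2212, 0.33]
tool_rot: [0.756, 0.491, -0.432, -0.043]
force: [-0.5, 0.1, -3.1]
finger_gap: 0.169
gripper_force: 112.8
```

```bash
cat > m.py <<'E'
from h import *
s=sense();im=snapshot("wrist")[:,:,::-1].copy();cv2.imwrite("pics/w8.png",im);C=cam("wrist",s);print(s["t"],s["q"],s["tcp_pos"],s["finger_gap"])
R=Ro.from_quat(s["tool_rot"]).as_matrix();A=np.c_[R[:,1],R[:,0],-R[:,2]];O=s["tcp_pos"]-A@[-.074,0,.049]
print("tilt comps deg",np.degrees(np.arcsin(-A[2,:2])),"corner",O+A@[.07,.09,0])
H,S,V=cv2.split(cv2.cvtColor(im,cv2.COLOR_BGR2HSV));h=H.astype(int);h[h>172]-=180
m0=np.zeros(H.shape,bool);m0[85:300,500:]=1
for n,lo,hi in(("red",-6,4),("orange",8,18),("green",50,80),("teal",84,104),("purple",120,145)):
    c=biggest(m0&(h>=lo)&(h<=hi)&(S>130));M=cv2.minAreaRect(c)[0];o,d=ray(C,np.array(M))
    o,d=A.T@(o-O),A.T@d;P=o+d*(.0135-o[2])/d[2];print(n,cv2.contourArea(c),P[:2]-[.066,.086])
E
python3 m.py
```

```text
22.2 [ 0.3337  0.6289  1.2712 -0.1313  2.1298  0.7362] [0.3997 0.2212 0.33  ] 0.16876503252364694
tilt comps deg [29.2516 37.5905] corner [0.4802 0.1996 0.1741]
red 1099.5 [-0.0078 -0.0088]
orange 2064.0 [-0.0055 -0.0463]
green 1209.5 [-0.0043 -0.0278]
teal 1405.5 [-0.0275 -0.0088]
purple 1254.5 [-0.0277 -0.0265]
```

The blocks now sit as a tight block of five, all within about 46 mm of the corner. I take a final look before handing in.

```bash
python3 - <<'E'
from h import *
t=snapshot("scene")[:,:,::-1];a=cv2.imread("pics/scene0.png")
for n,(x0,y0,x1,y1) in dict(cup=(355,245,405,325),clock=(158,345,202,408),notes=(392,170,468,222)).items():
    print(n,np.median(cv2.absdiff(t[y0:y1,x0:x1],a[y0:y1,x0:x1])),cv2.phaseCorrelate(np.float64(cv2.cvtColor(t[y0:y1,x0:x1],6)),np.float64(cv2.cvtColor(a[y0:y1,x0:x1],6)))[0])
w=cv2.imread("pics/w8.png");o=np.zeros((300,800,3),np.uint8);o[:,:400]=cv2.resize(w,(400,300));o[:,400:]=cv2.resize(t,(400,300));cv2.imwrite("pics/p9.png",o)
E
```

```text
cup 1.0 (-0.005342271038809798, 0.01777852198849672)
clock 1.0 (0.5194614517855811, -0.05090289874748066)
notes 2.0 (0.004874481386686114, 0.2838464923311754)
```

View pics/p9.png

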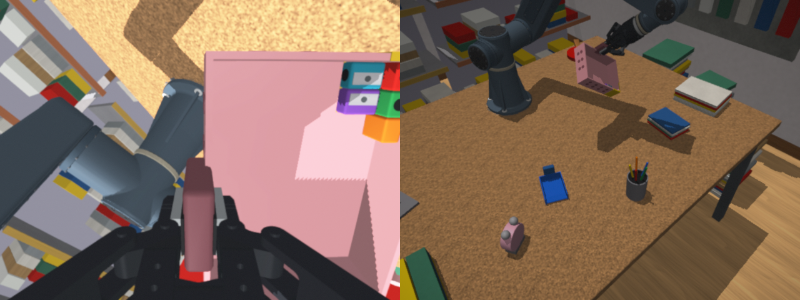

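The five sharpeners are tightly bunched in the yellow corner (around 370,95 in the left half). The scoop stands empty on the counter, and the cup, clock and notebooks have not moved.

```bash
python3 -c "
from station import *
print(sign_off())"
```

```text
the job is handed in; nothing more can be done
None
```

The job is handed in: all five sharpeners are bunched in the yellow corner of the tote, held tilted and still in the air, and the empty scoop stands released on the counter; a brief contact of about 10 N while pouring shifted the tote about 2 mm, and the cup, clock and notebooks did not move.

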